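# Clip the anvil weight onto the cart's snap hook

## Task

The cart is about to be rolled away, so clip the cast-iron anvil weight to the snap hook: push its brass eye against the orange sprung gate until it passes inside and the gate shuts behind it. Then, still holding the weight, tug it gently back against the shut gate, with roughly 10 N (a kilogram's pull) for about a second, to prove that it holds, and let go of it standing on the cart top with the eye still clipped in. Never load the hook with more than 15 N, and leave the teal jar, the red button cap and the gray cartridge where they are.

Things in the scene. Friction and masses are not known exactly. Their poses are not given: they have to be found in the camera images.
- weight: Black cast-iron anvil-shaped weight, about 0.5 kg, standing on the cart top. Origin: centre of its underside; x along it to the brass eye, z up. Base 56 x 40 mm, 12 mm high; narrow waist; top block 56 (x) x 30 (y) mm with parallel sides, 26 to 44 mm high; a horn reaches to x = -58 mm. Grip the top block across its 30 mm from above.
- eye (a point): Centre of the eye's upright front bar, on the weight at x = 72, y = 0, z = 27 mm. The eye is a staple of 7 mm round brass bar in the weight's x-z plane, sticking out of the end face at x = 28 mm; its level legs have their centres 14 and 40 mm high, so its hole is 19 mm high, 40 mm long, and open through along y.
- bracket: Blue block (44 x 56 x 46 mm) fixed to the cart top, carrying a snap hook. Origin: on the cart top under the middle of the hook's mouth; z up; x is the push-in direction, from mouth to block (near face at x = 64 mm). The hook is a level U of 8 mm aluminium bar 27 mm high, open to -x: arms along x centred at y = +18 and -18 mm, ends at x = -4 mm.
- mouth (a point): Middle of the mouth, 27 mm above the bracket's origin, axes as the bracket's. Fixed to the block: the hook itself is clamped up to 10 mm farther in or out along x than measured (unknown, constant in a run), so all hook x values shift; it also gives on a spring, 1 mm for each 12 N along x, either way.
- gate (a joint): Angle of the gate in rad: 0 shut, up to 1.35 swung in (to +x); sprung shut, 3 to 6 N on the eye open it. The gate is an orange round bar, 9 mm thick, across the mouth at x = 0, hinged at y = +17 mm, its tip at y = -13 mm. Pulled back against the shut gate from inside, the eye bar's centre is at x = 8 mm.
- back (a point): Inner back of the hook's pocket: bracket x = 36, y = 0, z = 27 mm; fixed to the block like the mouth. Push the eye in with the weight's x along the bracket's x, best at y = -5 mm (between -9 and +2): its bar passes the gate's tip with its centre at about x = 25 mm, the gate snaps shut behind it, and the bar stops against the back at x = 32.5 mm.
- jar: Teal glass capacitor jar with dark lid, 48 mm across, 76 mm high; origin at the centre of its underside. Not to be disturbed.
- cap: Red plastic power button cap, 36 mm across, 14 mm high; origin at the centre of its underside. Not to be disturbed.
- cartridge: Smoked gray game cartridge lying flat, 58 x 66 x 12 mm; origin at the centre of its underside. Not to be disturbed.
There are look-alikes about, which are no part of the job. Of the things that look like the weight, take the one that is farthest to the robot's left at the start.

How it is judged:
On the way, in this order (a step that is already met when the one before it is completed fails the run):
1. the eye has passed the gate and the gate has shut behind it (value of joint gate below 0.12 rad and x of eye in the frame of mouth between 0.006 and 0.045 m and y of eye in the frame of mouth between -0.016 and 0.016 m), for 0.1 s.
2. the held weight is tugged back against the shut gate with at least 7 N for 0.4 s (contact force between weight and bracket above 7 N and contact force between weight and the fingers above 1 N and value of joint gate below 0.12 rad and x of eye in the frame of mouth between -0.006 and 0.0205 m), for 0.4 s.
At the end, for the whole second after the job is handed in: The gate is shut (under 0.12 rad) with the eye's front bar inside the hook (from 4 mm before to 45 mm behind the middle of the mouth, within 16 mm sideways); the weight stands upright (within 0.08 rad) and at rest on the cart top (underside below 4 mm), released (value of joint gate below 0.12 rad and x of eye in the frame of mouth between -0.004 and 0.045 m and y of eye in the frame of mouth between -0.016 and 0.016 m and height (world z) of weight below 0.004 m and angle between weight's own z axis and vertical below 0.08 rad and linear speed of weight below 0.02 m/s); the robot touches nothing.
It fails at once if the hook or its bracket is loaded by the weight with more than 15 N (contact force between weight and bracket above 15 N).
It fails at once if the robot presses on the hook or bracket with more than 15 N (contact force between any of the fingers, the arm and bracket above 15 N).
It fails at once if the jar, the cap or the cartridge is moved more than 15 mm, or the jar tipped (distance of any of jar, cap, cartridge from where it was at the start of the episode above 0.015 m or angle between jar's own z axis and vertical above 0.3 rad).
It also fails if it takes over 54 s, if anything falls off the work surface, if the arm or the gripper's body presses on something with over 40 N, if the wrist force passes 120 N, or if a joint passes its speed limit or range.

## Robot

A 6-joint arm with a two-finger parallel gripper is mounted at the origin on the work surface. World frame = base frame: x ahead of the robot, y to its left, z up, the work surface at z = 0. Lengths are in m, angles in rad, forces in N, time in s.
With the tool pointing down it reaches from about 0.35 to 0.975 m from the base axis. Payload 4.9 kg.
Tool frame: the origin (TCP) lies on the centre line of the jaws, within the pads' length; the fingertips stand manip.tip_reach ahead of it and the grasp point (between the pads) is the TCP (manip.tip_reach is the distance from the TCP to the fingertips, in m); z points along the fingers, y is the line along which they close (so a half turn about z gives the same grasp; the last joint's range is limited). The gripper opens to 85 mm and grips with 20 to 120 N. Pads are 22 mm wide; open, the fingers measure 114 mm over their backs; the gripper's body (76 mm by 85 mm) begins 54 mm behind the grasp point. The pads swing forward as they close: fully open they stand 13 mm farther back than shut.
Start: joints at [1.18, 0.053, 1.613, -0, 1.476, -0.119], TCP at [0.168, 0.602, 0.221] pointing down, gripper open.
Joint ranges: [-3.01, 3.01], [-1.01, 2.22], [0.06, 2.58], [-1.02, 4.17], [0.09, 2.62], [-3.14, 3.14]. Speed limits (rad/s): [2.57, 2.57, 3.14, 3.14, 3.14, 3.14].

## Interface

Orientations are given as a unit quaternion [w, x, y, z].
In Python, from plant import manip gives the robot as it stands. The module is installed in compiled form; this text tells all that it offers.
- The arm moves only by the tool move_arm, never from a script. Its argument "rows" is a list of rows, each a list of 7 numbers: the shift along the tool's x, y, z in cm, then the turn, a rotation vector about the tool's x, y, z in degrees, then the opening, from -1 (shut) to 1 (fully open). In form: [[tx, ty, tz, ax, ay, az, jaw], ...]. A call has 1 to 20 rows; each row shifts and turns the commanded pose from where the row before left it, along the tool's axes as they then stand; what a row does not reach is not made up. A row lasts 1/12 s, in which the tool goes at most 41.7 mm and 7.16 degrees, less where a joint would pass 70% of its speed; a pose out of reach is approached as far as the arm can. A call is refused whole if a number of a shift passes 4.17 or a number of a turn 7.16, either way. A call with a gripper value outside its range is refused whole. The fingers move at their own pace and stop on an object; the grip force is fixed at half the most. Time passes only in rows, so rows that do not move let the fingers close. It gives the time, the measured TCP pose, the force, the opening and the grip force at its end, in the units of the state.
- manip.state(): the state, without advancing time (a new reading comes with each control period).
- manip.grab_frame(name): name is "side" or "top" or "wrist"; returns a dict with "img" (420x560x3 uint8, blue, green, red), "mtx" (3x3 intrinsics, pixels), "k1" (the pictures are not rectified: a ray, as slopes to the right and down, at radius r is drawn at 1 + k1 r^2 times it, then the intrinsics apply), "R" (3x3) and "t" (3): a world point X has camera coordinates R X + t. Camera axes: x right, y down, z forward; pixel columns grow to the right and rows downward; lengths in m; the calibration is good to about 2 mm. A picture is of the moment at which its call begins. There is no depth.
- manip.job_done(): hands the job in; it is judged then, once.
The state is a dict: "time": time; "joint_pos": joint angles; "joint_vel": joint speeds; "joint_efforts": joint torques, N m; "tool_pos": TCP position; "tool_rot": TCP orientation; "contact_force": force on the tool from outside, world axes, zero at the start; "ft_torque": the same for the moment, N m; "gripper_width": opening from 0.0 (shut) to 1.0 (fully open); "grasp_force": force on a finger pad.
Only numpy, scipy, OpenCV 4.12 (cv2) and the standard library are available. Lean on these libraries where they do the work, as an engineer would, in place of code of your own. Each camera call takes 0.05 s, during which the arm holds its last target. There are 200 camera calls.

## Working session

There is one attempt and no reset: what is moved stays moved. The work goes in short steps, Python scripts to look and compute and a tool call to move; the robot and the scene stay as the last step left them, time stands still between calls to the robot, and variables do not carry over. Pictures are saved under pics/ and viewed, at most 10 in all, crops included, and the job is handed in when it is done.

Besides the shell and the picture viewer there is one more tool, called after "Call:" as a command line: name --pt "numbers of a row" for each row, then --argument value for the rest. move_arm: Moves the arm, as the interface text tells. Its arguments: {"type":"object","properties":{"rows":{"type":"array","items":{"type":"array","items":{"type":"number"}}}},"required":["rows"]}

```bash
mkdir -p pics
cat > h.py <<'E'
import numpy as np, cv2, pickle
from plant import manip
def grab(n,f):
    d=manip.grab_frame(n); cv2.imwrite(f'pics/{f}.png',d['img']); pickle.dump(d,open(f'pics/{f}.pkl','wb')); return d
def load(f): return pickle.load(open(f'pics/{f}.pkl','rb'))
def ray(d,u,v):
    K=np.array(d['mtx'],float); p=np.array([(u-K[0,2])/K[0,0],(v-K[1,2])/K[1,1]]); q=p.copy()
    for _ in range(30): q=p/(1+d['k1']*(q@q))
    R=np.array(d['R']);t=np.array(d['t']); return -R.T@t, R.T@np.array([q[0],q[1],1])
def at(d,u,v,z):
    c,r=ray(d,u,v); return c+r*(z-c[2])/r[2]
def proj(d,X):
    X=np.atleast_2d(X); p=(np.array(d['R'])@X.T).T+np.array(d['t']); q=p[:,:2]/p[:,2:]
    q=q*(1+d['k1']*(q**2).sum(1,keepdims=True)); K=np.array(d['mtx']); return q*[K[0,0],K[1,1]]+[K[0,2],K[1,2]]
E
python3 - <<'E'
from h import *
a=grab('top','top0');b=grab('side','side0');c=grab('wrist','wr0')
for d in (a,b,c): print(-np.array(d['R']).T@d['t'], d['k1'])
s=manip.state(); print(s,manip.tip_reach)
cv2.imwrite('pics/both.png',np.hstack([cv2.resize(a['img'],(400,300)),cv2.resize(b['img'],(400,300))]))
E
```

```text
[ 0.44361227 -0.02804885  0.96958776] -0.0690408106167422
[0.19936912 0.49697155 0.75446367] -0.06879017416119777
[0.10503748 0.6203882  0.37245535] -0.06670847162312607
{'time': 0.15, 'joint_pos': array([ 1.18003537e+00,  5.32179646e-02,  1.61396559e+00, -1.95688039e-05,
        1.47599230e+00, -1.18998899e-01]), 'joint_vel': array([-0.00017389, -0.00161393, -0.00424093,  0.00054954, -0.00017779,
       -0.00061024]), 'joint_efforts': array([ 2.75970724e-04, -3.94240415e+01, -3.70723736e+01, -1.08760318e-05,
        4.70230269e-03, -2.00238162e-05]), 'tool_pos': array([0.16758292, 0.60160025, 0.22044531]), 'tool_rot': array([-1.90159418e-04,  1.35462303e-01,  9.90782185e-01, -7.68478077e-04]), 'contact_force': array([ 0.27829308, -0.05433364, -0.44387783]), 'ft_torque': array([-0.02145695,  0.03245141,  0.00219971]), 'grasp_force': 0.0, 'gripper_width': 0.9999806072160108} 0.019
```

View pics/top0.png

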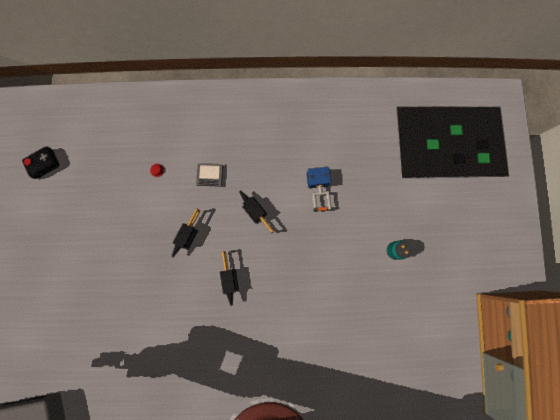

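View pics/side0.png

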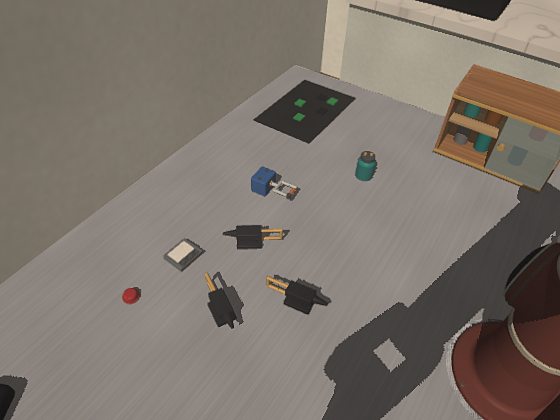

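Top view: three anvil look-alikes, at pixels (185,236), (257,210) and (230,280). The hook block is at (319,178) with its mouth at about (321,208). The jar is at (398,250), the cap at (157,170) and the cartridge at (209,175). The side view shows the same three at (222,303), (250,236) and (300,293). I'll compute positions next and check them in enlarged crops.

Run:
```python
from h import *
a=load('top0');b=load('side0')
for n,p,z in [('A',(185,236),.044),('B',(257,210),.044),('C',(230,280),.044),('hook',(321,208),.027),('blk',(319,178),.046),('jar',(398,250),.076),('cap',(157,170),.014),('cart',(209,175),.012)]: print(n,at(a,*p,z).round(3))
for n,p,z in [('A',(222,303),.03),('B',(250,236),.03),('C',(300,293),.03)]: print(n,at(b,*p,z).round(3))
print(proj(a,[[0.168,.602,.221],[0,0,0]]),proj(b,[[0.168,.602,.221]]))
def crop(d,x,y,w,h,W,H): return cv2.resize(d['img'][y:y+h,x:x+w],(W,H),interpolation=cv2.INTER_CUBIC)
# A top crop scale 8 (50x75), hook top crop 8
cv2.imwrite('pics/c1.png',np.hstack([crop(a,160,200,50,75,400,600),crop(a,298,160,50,75,400,600)]))
cv2.imwrite('pics/c2.png',np.hstack([crop(b,190,255,66,100,396,600),crop(b,240,155,66,60,396,360) if 0 else crop(b,240,140,66,100,396,600)]))
```

```text
A [0.516 0.189 0.044]
B [0.576 0.012 0.044]
C [0.408 0.08  0.044]
hook [ 0.58  -0.148  0.027]
blk [ 0.653 -0.144  0.046]
jar [ 0.467 -0.323  0.076]
cap [0.691 0.27  0.014]
cart [0.675 0.136 0.012]
A [0.518 0.193 0.03 ]
B [0.575 0.026 0.03 ]
C [0.406 0.087 0.03 ]
[[-41.16485528 409.54141495]
 [267.68878643 446.05026929]] [[226.32930303 721.32781537]]
```

View pics/c1.png

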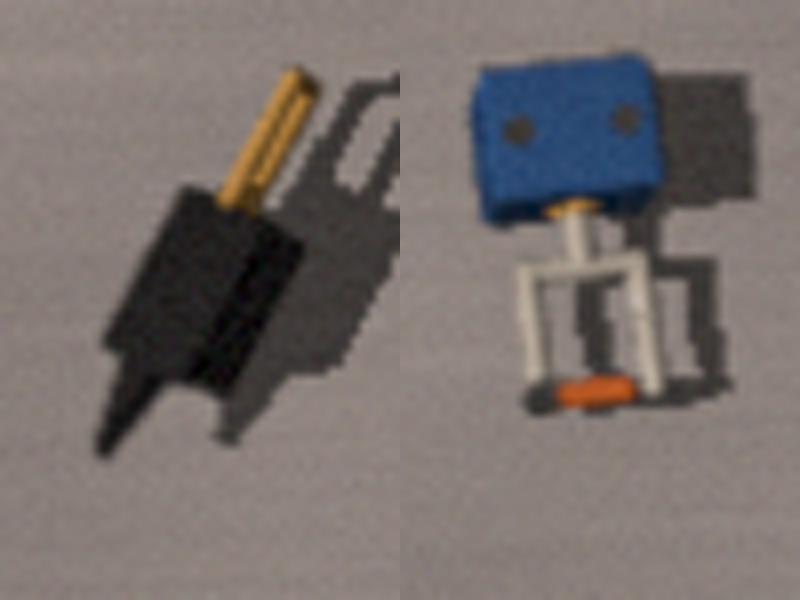

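View pics/c2.png

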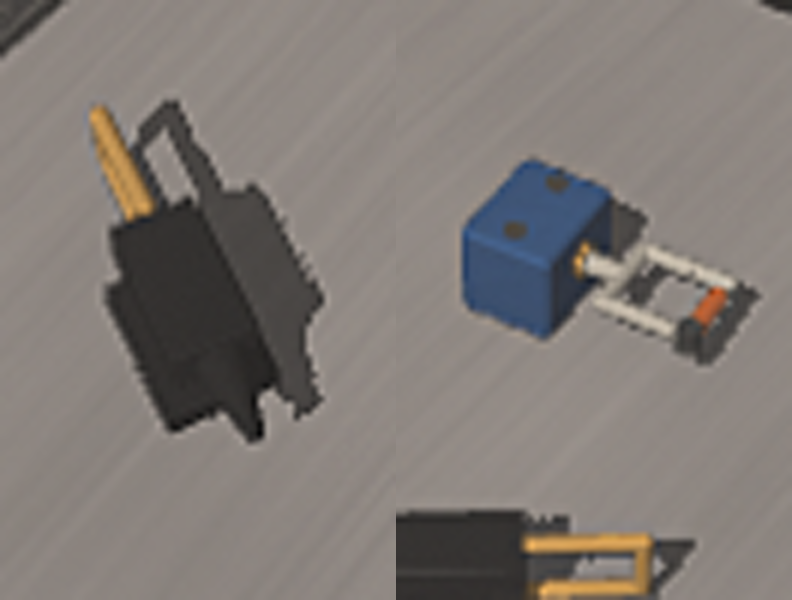

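Target: A at top (185,236), y≈0.19, against B (257,210) at y≈0.01 and C (230,280) at y≈0.08. A is farthest left, and the crop shows the brass eye at its upper-right end. In the right-hand crops, the hook opens toward the robot, with the orange gate at crop (595,390) and the hinge on the left (+y). Now I'll fit the poses.

```bash
cat >> h.py <<'E'
from scipy.optimize import least_squares
def fit(obs,x0):
    # obs: (frame,pixel,local point)
    def w(p,l):
        c,s=np.cos(p[2]),np.sin(p[2]); return [p[0]+c*l[0]-s*l[1],p[1]+s*l[0]+c*l[1],l[2]]
    f=lambda p: np.concatenate([proj(d,w(p,l))[0]-np.array(px) for d,px,l in obs])
    r=least_squares(f,x0,loss='soft_l1'); return r.x, r.fun.reshape(-1,2)
E
cat > f1.py <<'E'
from h import *
a=load('top0');b=load('side0')
T=lambda x,y:(160+(x+.5)/8-.5,200+(y+.5)/8-.5)
H=lambda x,y:(298+(x-400+.5)/8-.5,160+(y+.5)/8-.5)
S=lambda x,y:(190+(x+.5)/6-.5,255+(y+.5)/6-.5)
SH=lambda x,y:(240+(x-396+.5)/6-.5,140+(y+.5)/6-.5)
m=.001
ob=[(a,T(183,188),[.028,.015,.044]),(a,T(107,345),[-.028,.015,.044]),(a,T(180,380),[-.028,-.015,.044]),(a,T(258,212),[.028,-.015,.044]),
(a,T(298,70),[.0755,0,.040]),
(b,S(98,108),[.0755,0,.040])]
p,r=fit(ob,[.516,.189,1.0]);print(p,np.degrees(p[2]),r.round(1).tolist())
oh=[(a,H(480,72),[.108,.028,.046]),(a,H(640,57),[.108,-.028,.046]),(a,H(658,185),[.064,-.028,.046]),(a,H(487,205),[.064,.028,.046]),
(b,SH(530,162),[.108,.028-.056,.046]),(b,SH(608,190),[.064,-.028,.046]),(b,SH(466,230),[.108,.028,.046]),(b,SH(547,262),[.064,.028,.046]),(b,SH(547,338),[.064,.028,0])]
q,r=fit(oh,[.58,-.148,0]);print(q,np.degrees(q[2]),r.round(1).tolist())
c,s=np.cos(q[2]),np.sin(q[2])
for l in ([0,0,.027],[36,0,27]): pass
# hook x shift: gate tip/ends of arms in top
R=np.array([[c,-s],[s,c]])
for n,pt in [('gate mid',H(597,392)),('armL end',H(535,390)),('armR end',H(657,392)),('back outerL',H(525,265)),('backouterR',H(640,256))]:
    w=at(a,*pt,.031 if 'gate' not in n else .0315); print(n,(R.T@(w[:2]-q[:2])*1000).round(1))
E
python3 f1.py
```

```text
[ 0.51869508  0.19553385 -0.47245814] -27.06985713993392 [[-0.3, -1.0], [-1.4, 0.0], [0.4, 1.0], [1.2, 1.3], [-0.0, -0.6], [-0.2, -0.2]]
[ 0.57322234 -0.14915971  0.0756253 ] 4.333010419252689 [[-1.3, -0.4], [0.8, -0.6], [0.7, 0.5], [-0.2, 0.1], [-0.4, -1.5], [1.5, -0.2], [-1.5, -0.1], [0.2, 0.8], [0.2, 1.5]]
gate mid [ 4.3 -1.9]
armL end [ 7.  17.4]
armR end [  2.5 -20.8]
back outerL [46.9 16.1]
backouterR [ 46.2 -20.6]
```

Call:
move_arm --pt "-2.45 -2.57 0 0 0 0 1" --pt "-2.45 -2.57 0 0 0 0 1" --pt "-2.45 -2.57 0 0 0 0 1" --pt "-2.45 -2.57 0 0 0 0 1" --pt "-2.45 -2.57 0 0 0 0 1" --pt "-2.45 -2.57 0 0 0 0 1" --pt "-2.45 -2.57 0 0 0 0 1" --pt "-2.45 -2.57 0 0 0 0 1" --pt "-2.45 -2.57 0 0 0 0 1" --pt "-2.45 -2.57 0 0 0 0 1" --pt "-2.45 -2.57 0 0 0 0 1" --pt "-2.45 -2.57 0 0 0 0 1" --pt "-2.45 -2.57 0 0 0 0 1" --pt "-2.45 -2.57 0 0 0 0 1" --pt "-2.45 -2.57 0 0 0 0 1" --pt "-2.45 -2.57 0 0 0 0 1" --pt "-2.45 -2.57 0 0 0 0 1" --pt "-2.45 -2.57 0 0 0 0 1"

```text
time: 1.65
tool_pos: [0.4687, 0.0362, 0.2212]
tool_rot: [0.0, 0.136, 0.991, 0.0]
contact_force: [0.8, 0.2, 0.1]
gripper_width: 0.997
grasp_force: 0.0
```

Call:
move_arm --pt "-2.45 -2.57 0 0 0 0 1" --pt "-2.45 -2.57 0 0 0 0 1" --pt "-2.45 -2.57 0 0 0 0 1" --pt "-2.45 -2.57 0 0 0 0 1" --pt "-2.45 -2.57 0 0 0 0 1" --pt "-2.45 -2.57 0 0 0 0 1" --pt "0 0 0 0 0 0 1" --pt "0 0 0 0 0 0 1" --pt "0 0 0 0 0 0 1" --pt "0 0 0 0 0 0 1"

```text
time: 2.48
tool_pos: [0.5681, -0.1489, 0.2212]
tool_rot: [-0.0, 0.135, 0.991, 0.0]
contact_force: [-0.8, -0.5, -0.7]
gripper_width: 0.997
grasp_force: 0.0
```

Run:
```python
from h import *
d=grab('wrist','wrh'); s=manip.state(); print(s['time'],s['tool_pos'],s['tool_rot'])
print(proj(d,[[.573,-.149,.027],[.637,-.144,.046]]))
print(-np.array(d['R']).T@d['t'], np.array(d['R'])[2])
```

```text
2.5333 [ 0.56819107 -0.14874916  0.22143246] [-3.84915058e-05  1.34812151e-01  9.90871166e-01  1.20526143e-04]
[[280.76723548 191.28792285]
 [299.84252572 246.06340906]]
[ 0.50554171 -0.13038855  0.37343497] [ 0.25088414 -0.07022478 -0.96546654]
```

View pics/wrh.png

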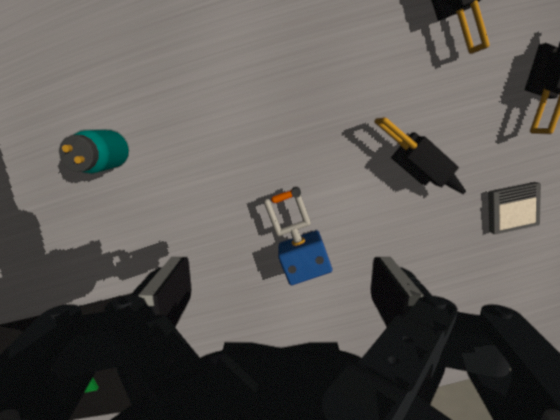

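The wrist view shows the hook at about (288,210), with the gate at (283,196) and the block at (305,258). I'll enlarge it.

Run:
```python
from h import *
d=load('wrh'); cv2.imwrite('pics/wrhc.png',cv2.resize(d['img'][185:285,245:345],(600,600),interpolation=cv2.INTER_CUBIC))
```

```text
(no output)
```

View pics/wrhc.png

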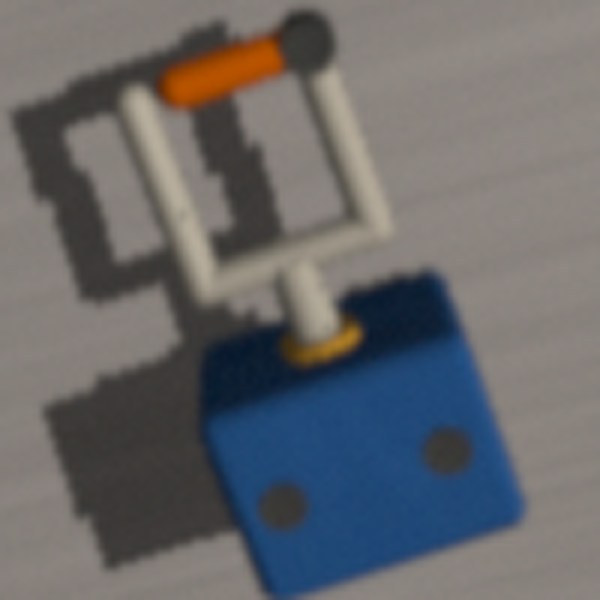

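The crop shows the block top corners at (205,415), (462,340), (523,515) and (275,597). The hinge is at (307,40), the gate runs from (175,88) to (285,58), and the pocket's back bar runs from (205,285) to (385,225).

```bash
cat > f2.py <<'E'
from h import *
exec(open('f1.py').read().split("ob=[")[0])
w=load('wrh'); W=lambda x,y:(245+(x+.5)/6-.5,185+(y+.5)/6-.5)
oh=[(w,W(205,415),[.064,-.028,.046]),(w,W(462,340),[.064,.028,.046]),(w,W(523,517),[.108,.028,.046]),(w,W(272,597),[.108,-.028,.046]),(w,W(203,352),[.064,-.028,0]),(w,W(435,275),[.064,.028,0])]
q,r=fit(oh,[.573,-.149,.07]);print(q,np.degrees(q[2]),r.round(1).tolist())
ot=[(a,H(480,72),[.108,.028,.046]),(a,H(640,57),[.108,-.028,.046]),(a,H(658,185),[.064,-.028,.046]),(a,H(487,205),[.064,.028,.046])]
print(fit(oh+ot,q)[0])
g=[(w,W(175,88),[0,-.0085,.027]),(w,W(307,40),[0,.017,.0315]),(w,W(137,95),[0,-.018,.027]),(w,W(203,282),[.040,-.018,.027]),(w,W(380,228),[.040,.018,.027])]
q2,r2=fit(g,q);print('hook',q2,np.degrees(q2[2]),r2.round(1).tolist())
c,s=np.cos(q[2]),np.sin(q[2])
R=np.array([[c,-s],[s,c]]);print(R.T@(q2[:2]-q[:2])*1000)
E
python3 f2.py
```

```text
[ 0.57509071 -0.15011224  0.07993983] 4.580214909378019 [[-2.1, 1.7], [0.9, -1.4], [2.1, 1.9], [-0.5, 3.2], [-1.3, -1.9], [0.7, -3.1]]
[ 0.57401032 -0.14985068  0.08073265]
hook [ 0.57863681 -0.1494899   0.07051035] 4.0399453928927285 [[1.0, -0.9], [-0.1, 0.7], [-0.3, 0.6], [0.2, 0.0], [-0.8, -0.6]]
[3.58447187 0.33717464]
```

Call:
move_arm --pt "1.4 3.18 0.6 0 0 0 1" --pt "1.4 3.18 0.6 0 0 0 1" --pt "1.4 3.18 0.6 0 0 0 1" --pt "1.4 3.18 0.6 0 0 0 1" --pt "1.4 3.18 0.6 0 0 0 1" --pt "1.4 3.18 0.6 0 0 0 1" --pt "1.4 3.18 0.6 0 0 0 1" --pt "1.4 3.18 0.6 0 0 0 1" --pt "1.4 3.18 0.6 0 0 0 1" --pt "1.4 3.18 0.6 0 0 0 1" --pt "0 0 0 0 0 5.7 1" --pt "0 0 0 0 0 5.8 1" --pt "0 0 0 0 0 0 1" --pt "0 0 0 0 0 0 1" --pt "0 0 0 0 0 0 1"

```text
time: 3.78
tool_pos: [0.5188, 0.1941, 0.1617]
tool_rot: [0.0, 0.233, 0.973, 0.0]
contact_force: [-0.3, 0.3, -0.4]
gripper_width: 0.999
grasp_force: 0.0
```

Run:
```python
from h import *
d=grab('wrist','wrw'); s=manip.state(); print(s['time'],s['tool_pos'],s['tool_rot'])
u=proj(d,[[.519,.195,.044]])[0];print(u)
x,y=(u-[60,55]).astype(int);y=max(y,0);print(x,y)
cv2.imwrite('pics/wrwc.png',cv2.resize(d['img'][y:y+120,x:x+130],(650,600),interpolation=cv2.INTER_CUBIC))
```

```text
3.8333 [0.51897908 0.19388921 0.16170241] [2.27749264e-04 2.33295244e-01 9.72405915e-01 1.18725248e-04]
[280.33861177 202.64140887]
220 147
```

View pics/wrwc.png

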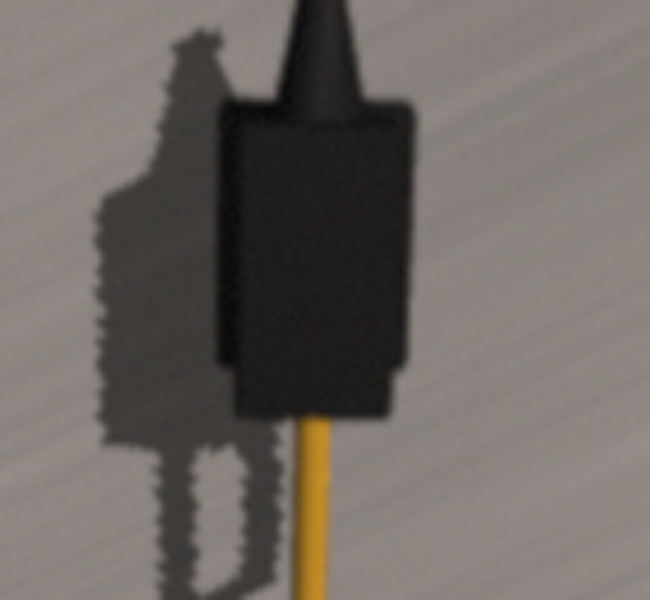

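The crop shows the weight well aligned with the tool. The top block's eye end is at crop (236..390, 415), its rear edge is at y≈122, and the eye bar is at x≈313.

Run:
```python
from h import *
d=load('wrw');W=lambda x,y:(220+(x+.5)/5-.5,147+(y+.5)/5-.5)
ob=[(d,W(236,415),[.028,-.015,.044]),(d,W(390,415),[.028,.015,.044]),(d,W(313,500),[.045,0,.0435])]
for px in [(236,415),(390,415),(313,422),(313,590),(318,122)]: print(px,at(d,*W(*px),.044 if px[0]!=313 else .0435).round(4))
# base front corners z=.012
for px in [(220,365),(407,368),(415,105)]: print(px,at(d,*W(*px),.012).round(4))
```

```text
(236, 415) [0.5364 0.172  0.044 ]
(390, 415) [0.5494 0.1976 0.044 ]
(313, 422) [0.5443 0.1841 0.0435]
(313, 590) [0.5749 0.1686 0.0435]
(318, 122) [0.4944 0.2104 0.044 ]
(220, 365) [0.5341 0.1678 0.012 ]
(407, 368) [0.5523 0.2021 0.012 ]
(415, 105) [0.5041 0.2273 0.012 ]
```

Call:
move_arm --pt "0.25 0.28 1.4 0 0 0 1" --pt "0 0 2.2 0 0 0 1" --pt "0 0 2.2 0 0 0 1" --pt "0 0 2.2 0 0 0 1" --pt "0 0 2.2 0 0 0 1" --pt "0 0 1.5 0 0 0 1" --pt "0 0 0.6 0 0 0 1" --pt "0 0 0 0 0 0 1" --pt "0 0 0 0 0 0 -1" --pt "0 0 0 0 0 0 -1" --pt "0 0 0 0 0 0 -1" --pt "0 0 0 0 0 0 -1" --pt "0 0 0 0 0 0 -1" --pt "0 0 0 0 0 0 -1" --pt "0 0 0 0 0 0 -1" --pt "0 0 0 0 0 0 -1" --pt "0 0 0 0 0 0 -1"

```text
time: 5.25
tool_pos: [0.5181, 0.1976, 0.0384]
tool_rot: [-0.0, 0.234, 0.972, 0.0]
contact_force: [0.8, 0.6, 0.5]
gripper_width: 0.001
grasp_force: 0.0
```

The gripper closed fully without the weight, so I'll look.

Run:
```python
from h import *
a=grab('top','top1');b=grab('side','side1');d=grab('wrist','wr1')
s=manip.state();print(s['time'],s['tool_pos'],s['contact_force'])
cv2.imwrite('pics/v1.png',np.vstack([np.hstack([cv2.resize(a['img'][180:280,140:260],(400,300)),cv2.resize(b['img'][230:350,160:320],(400,300))]),np.hstack([cv2.resize(d['img'],(400,300))]*2)]))
```

```text
5.4 [0.51812664 0.19754509 0.03834758] [ 0.37888866 -0.49472506 -0.04872376]
```

View pics/v1.png

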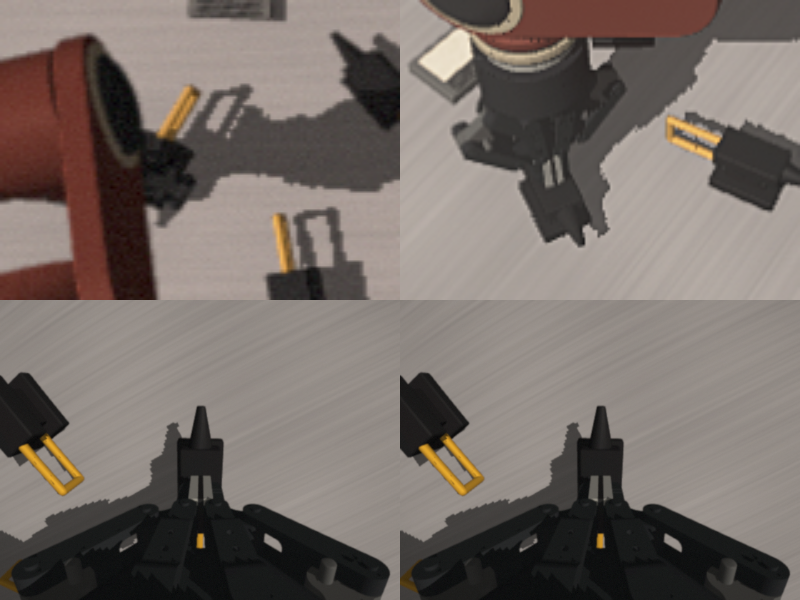

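Call:
move_arm --pt "0 0 -0.3 0 0 0 -1" --pt "0 0 -0.3 0 0 0 -1" --pt "0 0 -0.4 0 0 0 -1" --pt "0 0 0 0 0 0 -1" --pt "0 0 0 0 0 0 -1" --pt "0 0 0 0 0 0 -1"

```text
time: 5.9
tool_pos: [0.5182, 0.1976, 0.0486]
tool_rot: [0.0, 0.234, 0.972, 0.0]
contact_force: [-0.3, 0.3, -0.3]
gripper_width: 0.001
grasp_force: 0.0
```

Run:
```python
from h import *
d1=load('wr1');d=grab('wrist','wr2')
s=manip.state();print(s['time'],s['tool_pos'],s['contact_force'],s['ft_torque'],s['gripper_width'])
for n,e in(('1',d1),('2',d)): pass
g1,g2=[cv2.cvtColor(e['img'],cv2.COLOR_BGR2GRAY).astype(np.float32) for e in(d1,d)]
for n,(x,y,w,h) in {'horn':(255,140,60,90),'eye':(260,325,40,45),'bg':(400,0,150,150)}.items():
    print(n,cv2.phaseCorrelate(g1[y:y+h,x:x+w],g2[y:y+h,x:x+w]))
z=lambda e:cv2.resize(e['img'][180:360,220:340],(400,600),interpolation=cv2.INTER_CUBIC)
cv2.imwrite('pics/v2.png',np.hstack([z(d1),z(d)]))
```

```text
5.95 [0.5181134  0.1975578  0.04837448] [-0.07712168 -0.43693633 -0.17756785] [ 0.03006619 -0.01166961  0.00412078] 0.0006929433796055759
horn ((-0.31541881359297363, -0.9885872169724976), 0.48070096687034325)
eye ((0.05407764453507724, 0.39774966007091805), 1.0300853406058417)
bg ((-0.020648000632462526, -0.09947123590360718), 0.4415599479675293)
```

View pics/v2.png

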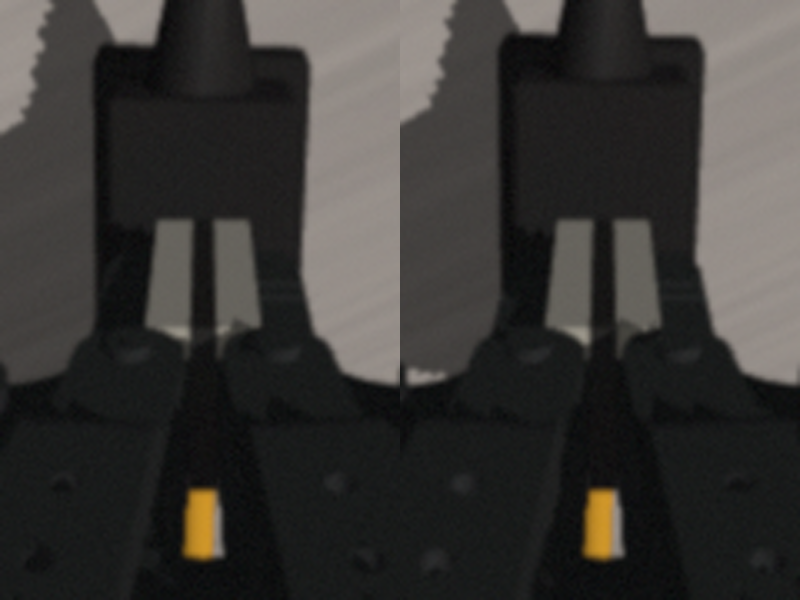

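The pads are shut and the weight did not move (its image scale shrank 5% on the lift). It looks as if the pads closed above the block. I'll check where the fingertips really are, using all the cameras.

Run:
```python
from h import *
from scipy.spatial.transform import Rotation as Ro
s=manip.state(); q=s['tool_rot'];R=Ro.from_quat([q[1],q[2],q[3],q[0]]).as_matrix()
d=load('wr2'); print('R',R.round(3).tolist())
p=s['tool_pos']
for k in(0,.019,.03): print(k,proj(d,p+R@[0,0,k]), proj(d,p+R@[.011,0,k]))
c,r=ray(d,281,245.4); print('cam in tool',R.T@(c-p),'ray',R.T@r)
ct=R.T@(c-p);rt=R.T@r
for x in(.011,0,-.011): k=(x-ct[0])/rt[0]; print(x,ct+rt*k)
# optical scale check: weight size in wr1, wr2 ; base width at rear edge
for n,f,y,x1,x2 in(('wr1',load('wr1'),48,95,308),('wr2',d,38,100,303)):
    for z in (.012,.0):
        A=at(f,220+x1/3.333,180+y/3.333,z);B=at(f,220+x2/3.333,180+y/3.333,z);print(n,z,np.linalg.norm(A-B))
```

```text
R [[-0.89, 0.455, -0.0], [0.455, 0.89, -0.0], [0.0, -0.0, -1.0]]
0 [[278.37480103 254.22973398]] [[278.32506971 235.00667481]]
0.019 [[278.6061081  241.61649741]] [[278.56591102 224.12896114]]
0.03 [[278.72021031 235.40066641]] [[278.68428824 218.78704586]]
cam in tool [ 0.06551045  0.00126978 -0.15233383] ray [-3.70979144e-01  9.05627418e-04  9.35549021e-01]
0.011 [ 0.011       0.00140285 -0.01486734]
0 [0.         0.0014297  0.01287287]
-0.011 [-0.011       0.00145656  0.04061308]
wr1 0.012 0.03828949752175522
wr1 0.0 0.0408630871631965
wr2 0.012 0.03847364371218564
wr2 0.0 0.04092013261936624
```

Measured against the camera, the shut pad tips sit about 15 mm behind the reported TCP, not 19 mm ahead of it. So the pads closed just above the block. I'll confirm that with a gentle touch on the block top, using small steps.

Call:
move_arm --pt "0 0 0.6 0 0 0 -1" --pt "0 0 0.5 0 0 0 -1" --pt "0 0 0.2 0 0 0 -1" --pt "0 0 0.2 0 0 0 -1" --pt "0 0 0 0 0 0 -1"

```text
time: 6.37
tool_pos: [0.5176, 0.1975, 0.0341]
tool_rot: [-0.001, 0.234, 0.972, -0.001]
contact_force: [-5.5, -2.1, 8.7]
gripper_width: -0.006
grasp_force: 4.6
```

Call:
move_arm --pt "0 0 0.15 0 0 0 -1" --pt "0 0 0.15 0 0 0 -1" --pt "0 0 0 0 0 0 -1"

```text
time: 6.62
tool_pos: [0.5178, 0.1976, 0.0341]
tool_rot: [-0.002, 0.234, 0.972, -0.001]
contact_force: [-14.2, -4.4, 26.1]
gripper_width: 0.004
grasp_force: 13.0
```

Call:
move_arm --pt "0 0 0.15 0 0 0 -1" --pt "0 0 0.15 0 0 0 -1" --pt "0 0 0 0 0 0 -1"

```text
time: 6.87
tool_pos: [0.518, 0.1978, 0.034]
tool_rot: [-0.002, 0.234, 0.972, -0.001]
contact_force: [-23.4, -5.7, 43.0]
gripper_width: -0.003
grasp_force: 21.4
```

Contact came at TCP z = 0.034 with the block top at 0.044, so the real fingertips are 10 mm behind the reported TCP. I need to grasp about 29 mm lower than nominal. I'll back off, open, descend to a reading of about 0.007 and close.

Call:
move_arm --pt "0 0 -0.5 0 0 0 -1" --pt "0 0 -1.0 0 0 0 -1" --pt "0 0 -1.0 0 0 0 1" --pt "0 0 0 0 0 0 1" --pt "0 0 0 0 0 0 1" --pt "0 0 0 0 0 0 1" --pt "0 0 0 0 0 0 1" --pt "0 0 0 0 0 0 1" --pt "0 0 0 0 0 0 1" --pt "0 0 0 0 0 0 1"

```text
time: 7.7
tool_pos: [0.5179, 0.1975, 0.052]
tool_rot: [-0.0, 0.234, 0.972, -0.0]
contact_force: [0.3, -0.5, 0.3]
gripper_width: 1.0
grasp_force: 0.0
```

Call:
move_arm --pt "0 0 0.9 0 0 0 1" --pt "0 0 0.9 0 0 0 1" --pt "0 0 0.9 0 0 0 1" --pt "0 0 0.6 0 0 0 1" --pt "0 0 0.6 0 0 0 1" --pt "0 0 0.4 0 0 0 1" --pt "0 0 0 0 0 0 1"

```text
time: 8.28
tool_pos: [0.5172, 0.1973, 0.0079]
tool_rot: [-0.001, 0.234, 0.972, -0.001]
contact_force: [0.3, -0.3, -0.9]
gripper_width: 1.004
grasp_force: 0.0
```

Call:
move_arm --pt "0 0 0 0 0 0 -1" --pt "0 0 0 0 0 0 -1" --pt "0 0 0 0 0 0 -1" --pt "0 0 0 0 0 0 -1" --pt "0 0 0 0 0 0 -1" --pt "0 0 0 0 0 0 -1" --pt "0 0 0 0 0 0 -1" --pt "0 0 0 0 0 0 -1"

```text
time: 8.95
tool_pos: [0.5188, 0.1976, 0.0102]
tool_rot: [0.001, 0.234, 0.972, 0.0]
contact_force: [-0.2, -1.1, 3.6]
gripper_width: 0.335
grasp_force: 61.8
```

Gripped: width 0.335 corresponds to about 29 mm, with 62 N. Next I'll lift 7 cm, carry it to the pre-insertion point and turn it to the hook's yaw.

Call:
move_arm --pt "0 0 -0.5 0 0 0 -1" --pt "0 0 -1.3 0 0 0 -1" --pt "0 0 -1.8 0 0 0 -1" --pt "0 0 -1.8 0 0 0 -1" --pt "0 0 -1.6 0 0 0 -1" --pt "-0.6 -1.7 0 0 0 0 -1" --pt "-1.0 -2.8 0 0 0 0 -1" --pt "-1.0 -2.8 0 0 0 0 -1" --pt "-1.0 -2.8 0 0 0 0 -1" --pt "-1.0 -2.8 0 0 0 0 -1" --pt "-1.0 -2.8 0 0 0 0 -1" --pt "-1.0 -2.8 0 0 0 0 -1" --pt "-1.0 -2.8 0 0 0 0 -1" --pt "-1.0 -2.8 0 0 0 0 -1" --pt "-1.0 -2.8 0 0 0 0 -1" --pt "-1.0 -2.8 0 0 0 0 -1" --pt "-1.0 -2.8 0 0 0 0 -1" --pt "-0.6 -1.7 0 0 0 0 -1" --pt "0 0 0 0 0 -3.3 -1" --pt "0 0 0 0 0 -7 -1"

```text
time: 10.62
tool_pos: [0.4699, -0.1632, 0.0788]
tool_rot: [-0.001, 0.145, 0.989, 0.0]
contact_force: [0.0, 0.3, -5.7]
gripper_width: 0.341
grasp_force: 61.1
```

Call:
move_arm --pt "0 0 0 0 0 -7 -1" --pt "0 0 0 0 0 -7 -1" --pt "0 0 0 0 0 -7 -1" --pt "0 0 0 0 0 0 -1" --pt "0 0 0 0 0 0 -1" --pt "0 0 0 0 0 0 -1" --pt "0 0 0 0 0 0 -1"

```text
time: 11.2
tool_pos: [0.4709, -0.1623, 0.0792]
tool_rot: [-0.0, -0.036, 0.999, 0.0]
contact_force: [0.3, -0.2, -6.9]
gripper_width: 0.338
grasp_force: 61.0
```

Call:
move_arm --pt "0 0 1.2 0 0 0 -1" --pt "0 0 1.8 0 0 0 -1" --pt "0 0 1.8 0 0 0 -1" --pt "0 0 1.2 0 0 0 -1" --pt "0 0 0.7 0 0 0 -1" --pt "0 0 0 0 0 0 -1" --pt "0 0 0 0 0 0 -1" --pt "0 0 0 0 0 0 -1"

```text
time: 11.87
tool_pos: [0.4716, -0.1627, 0.0127]
tool_rot: [0.0, -0.037, 0.999, -0.0]
contact_force: [0.4, -0.4, -5.5]
gripper_width: 0.34
grasp_force: 61.0
```

Run:
```python
from h import *
a=grab('top','top3');b=grab('side','side3');d=grab('wrist','wr3')
s=manip.state();print(s['time'],s['tool_pos'],s['tool_rot'],s['contact_force'])
z=lambda e,x,y,w,h,W,H:cv2.resize(e['img'][y:y+h,x:x+w],(W,H),interpolation=cv2.INTER_CUBIC)
cv2.imwrite('pics/v3.png',np.hstack([z(a,290,165,66,100,396,600),np.vstack([z(b,240,145,134,100,402,300),cv2.resize(d['img'],(402,300))])]))
```

```text
12.0167 [ 0.47148457 -0.16264177  0.01278604] [ 4.15731098e-04 -3.68339118e-02  9.99321289e-01 -2.27635992e-04] [-0.0209601  -0.43832784 -6.29814898]
```

View pics/v3.png

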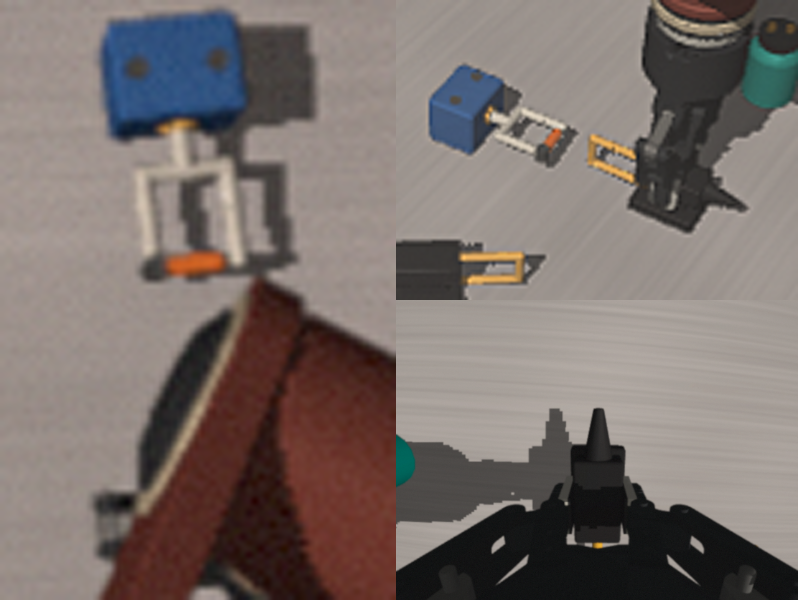

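The side panel shows the eye's front bar at about (592,138..165), just short of the orange gate at (552,138) and roughly in line with it. The wrist panel shows the weight held squarely between the pads. I'll check the lateral alignment numerically in the side camera.

```bash
cat > f3.py <<'E'
from h import *
b=load('side3'); hsv=cv2.cvtColor(b['img'],cv2.COLOR_BGR2HSV)[140:220,270:325]
H,S,V=[hsv[...,i].astype(int) for i in range(3)]
gate=(S>170)&(V>110)&(H<10); br=(S>110)&(V>110)&(H>=12)&(H<25)
gy,gx=np.nonzero(gate);print('gate n',len(gx),'c',gx.mean()+270,gy.mean()+140,gx.min()+270,gx.max()+270,gy.min()+140,gy.max()+140)
by,bx=np.nonzero(br);by+=140;bx+=270
for u in range(bx[bx>290].min(),bx.max()+1): v=by[bx==u]; print(u,v.min() if len(v) else '',v.max() if len(v) else '',len(v))
y=.0739;R=np.array([[np.cos(y),-np.sin(y)],[np.sin(y),np.cos(y)]]);o=np.array([.5786,-.1495])
g=at(b,gx.mean()+270,gy.mean()+140,.028);print('gate centre hook fr',R.T@(g[:2]-o)*1000)
s=manip.state(); e=s['tool_pos'][:2]+.072*R[:,0];print('eye nominal',R.T@(e-o)*1000)
print('nominal eye bar px',proj(b,[[*e,.014+.0035],[*e,.027+.0035],[*e,.040+.0035]]))
print('nominal gate px ends',proj(b,[[*(o+R@[0,-.013]),.027],[*(o+R@[0,.012]),.027]]))
E
python3 f3.py
```

```text
gate n 2 c 291.5 190.5 291 292 188 193
304 192 199 8
305 190 199 10
306 190 199 6
307 190 200 6
308 191 200 4
309 191 201 6
310 192 201 5
311 192 202 6
312 192 202 7
313 193 202 5
314 193 203 6
315 194 203 4
316 194 204 6
317 195 204 5
318 195 205 6
319 196 205 4
gate centre hook fr [ 0.68119585 -1.66062531]
eye nominal [-35.79336319  -5.19727404]
nominal eye bar px [[305.00270817 198.0519368 ]
 [305.36252721 194.29256391]
 [305.72862501 190.46432962]]
nominal gate px ends [[293.90836279 188.16463404]
 [289.05424671 194.22294167]]
```

Alignment is good: the eye is at hook-frame x≈−36 mm, y≈−5 mm, and the image agrees within 1 px. Next I'll lower it nearly to the surface, then push gently.

Call:
move_arm --pt "0 0 0.2 0 0 0 -1" --pt "-0.6 0 0 0 0 0 -1" --pt "-0.8 0 0 0 0 0 -1" --pt "-0.6 0 0 0 0 0 -1" --pt "-0.4 0 0 0 0 0 -1" --pt "-0.3 0 0 0 0 0 -1" --pt "-0.3 0 0 0 0 0 -1" --pt "-0.3 0 0 0 0 0 -1" --pt "-0.3 0 0 0 0 0 -1" --pt "0 0 0 0 0 0 -1"

```text
time: 12.85
tool_pos: [0.5069, -0.1598, 0.0102]
tool_rot: [-0.001, -0.037, 0.999, 0.0]
contact_force: [-3.8, -1.0, -4.3]
gripper_width: 0.339
grasp_force: 61.3
```

Call:
move_arm --pt "-0.3 0 0 0 0 0 -1" --pt "-0.3 0 0 0 0 0 -1" --pt "-0.3 0 0 0 0 0 -1" --pt "-0.3 0 0 0 0 0 -1" --pt "0 0 0 0 0 0 -1"

```text
time: 13.27
tool_pos: [0.5188, -0.1593, 0.0103]
tool_rot: [-0.0, -0.037, 0.999, -0.0]
contact_force: [-3.7, -3.2, -4.8]
gripper_width: 0.338
grasp_force: 61.3
```

Call:
move_arm --pt "-0.3 0 0 0 0 0 -1" --pt "-0.3 0 0 0 0 0 -1" --pt "-0.2 0 0 0 0 0 -1" --pt "-0.2 0 0 0 0 0 -1" --pt "0 0 0 0 0 0 -1"

```text
time: 13.68
tool_pos: [0.5302, -0.1583, 0.0108]
tool_rot: [0.001, -0.037, 0.999, -0.0]
contact_force: [-0.2, 0.2, -6.3]
gripper_width: 0.339
grasp_force: 61.2
```

Call:
move_arm --pt "-0.15 0 0 0 0 0 -1" --pt "-0.15 0 0 0 0 0 -1" --pt "0 0 0 0 0 0 -1"

```text
time: 13.93
tool_pos: [0.5324, -0.1575, 0.0104]
tool_rot: [0.0, -0.037, 0.999, 0.0]
contact_force: [-0.4, -0.8, -5.5]
gripper_width: 0.335
grasp_force: 61.1
```

The force rose to about 4 N and then dropped to zero, which fits the gate having snapped shut behind the bar. A quick numeric check of the gate comes before tugging.

Run:
```python
from h import *
b0=load('side3');b=grab('side','side4');s=manip.state();print(s['time'],s['tool_pos'])
for e in(b0,b):
    c=e['img'][180:202,280:312]; h=cv2.cvtColor(c,cv2.COLOR_BGR2HSV).astype(int)
    m=(h[...,1]>130)&(h[...,2]>90)&((h[...,0]<11)); y,x=np.nonzero(m); print(len(x),(x+280).tolist(),(y+180).tolist())
```

```text
13.9833 [ 0.53220342 -0.15758599  0.01037423]
17 [292, 293, 294, 292, 293, 294, 291, 292, 293, 294, 291, 292, 293, 290, 291, 292, 291] [188, 188, 188, 189, 189, 189, 190, 190, 190, 190, 191, 191, 191, 192, 192, 192, 193]
16 [292, 292, 293, 294, 291, 292, 293, 294, 291, 292, 293, 290, 291, 292, 291, 292] [188, 189, 189, 189, 190, 190, 190, 190, 191, 191, 191, 192, 192, 192, 193, 193]
```

The gate is shut, with the same orange pixels as before. Now I'll back off to find contact.

Call:
move_arm --pt "0.3 0 0 0 0 0 -1" --pt "0.3 0 0 0 0 0 -1" --pt "0.3 0 0 0 0 0 -1" --pt "0.2 0 0 0 0 0 -1" --pt "0.1 0 0 0 0 0 -1" --pt "0 0 0 0 0 0 -1"

```text
time: 14.48
tool_pos: [0.5196, -0.1589, 0.0104]
tool_rot: [-0.0, -0.037, 0.999, 0.0]
contact_force: [0.3, -0.3, -6.1]
gripper_width: 0.341
grasp_force: 61.1
```

Call:
move_arm --pt "0.1 0 0 0 0 0 -1" --pt "0.1 0 0 0 0 0 -1" --pt "0 0 0 0 0 0 -1"

```text
time: 14.73
tool_pos: [0.5179, -0.159, 0.0104]
tool_rot: [-0.0, -0.037, 0.999, 0.0]
contact_force: [0.5, -0.1, -6.7]
gripper_width: 0.344
grasp_force: 61.1
```

Call:
move_arm --pt "0.1 0 0 0 0 0 -1" --pt "0.1 0 0 0 0 0 -1" --pt "0 0 0 0 0 0 -1"

```text
time: 14.98
tool_pos: [0.5158, -0.1592, 0.0103]
tool_rot: [-0.0, -0.037, 0.999, 0.0]
contact_force: [-0.6, -0.4, -6.3]
gripper_width: 0.339
grasp_force: 61.1
```

Call:
move_arm --pt "0.1 0 0 0 0 0 -1" --pt "0 0 0 0 0 0 -1"

```text
time: 15.15
tool_pos: [0.5149, -0.1592, 0.0104]
tool_rot: [-0.0, -0.037, 0.999, 0.0]
contact_force: [-0.1, -1.0, -6.1]
gripper_width: 0.341
grasp_force: 61.1
```

Call:
move_arm --pt "0.1 0 0 0 0 0 -1" --pt "0 0 0 0 0 0 -1"

```text
time: 15.32
tool_pos: [0.514, -0.1593, 0.0105]
tool_rot: [0.0, -0.037, 0.999, -0.0]
contact_force: [0.9, -0.3, -6.5]
gripper_width: 0.337
grasp_force: 61.1
```

Call:
move_arm --pt "0.1 0 0 0 0 0 -1" --pt "0 0 0 0 0 0 -1"

```text
time: 15.48
tool_pos: [0.5136, -0.1594, 0.0106]
tool_rot: [0.001, -0.037, 0.999, -0.0]
contact_force: [2.9, 0.5, -6.9]
gripper_width: 0.336
grasp_force: 61.0
```

Call:
move_arm --pt "0.1 0 0 0 0 0 -1" --pt "0 0 0 0 0 0 -1"

```text
time: 15.65
tool_pos: [0.5131, -0.1595, 0.0107]
tool_rot: [0.001, -0.037, 0.999, -0.0]
contact_force: [4.9, 0.6, -9.0]
gripper_width: 0.339
grasp_force: 60.8
```

Call:
move_arm --pt "0.05 0 0 0 0 0 -1" --pt "0 0 0 0 0 0 -1"

```text
time: 15.82
tool_pos: [0.513, -0.1595, 0.0108]
tool_rot: [0.002, -0.037, 0.999, -0.0]
contact_force: [6.0, 1.4, -7.8]
gripper_width: 0.332
grasp_force: 60.7
```

Call:
move_arm --pt "0.06 0 0 0 0 0 -1" --pt "0.06 0 0 0 0 0 -1" --pt "0 0 0 0 0 0 -1" --pt "0 0 0 0 0 0 -1"

```text
time: 16.15
tool_pos: [0.5126, -0.1595, 0.0109]
tool_rot: [0.003, -0.037, 0.999, -0.0]
contact_force: [9.2, 1.4, -11.0]
gripper_width: 0.341
grasp_force: 60.5
```

```bash
python3 -c "
from plant import manip
s=manip.state();print(s['time'],s['contact_force'],s['tool_pos'])"
```

```text
16.15 [  9.16294026   1.367153   -11.04965036] [ 0.51256399 -0.15954384  0.0109235 ]
```

Call:
move_arm --pt "0 0 0 0 0 0 -1" --pt "0 0 0 0 0 0 -1" --pt "0 0 0 0 0 0 -1" --pt "0 0 0 0 0 0 -1" --pt "0 0 0 0 0 0 -1" --pt "0 0 0 0 0 0 -1" --pt "0 0 0 0 0 0 -1" --pt "0 0 0 0 0 0 -1" --pt "0 0 0 0 0 0 -1" --pt "0 0 0 0 0 0 -1" --pt "0 0 0 0 0 0 -1" --pt "0 0 0 0 0 0 -1"

```text
time: 17.15
tool_pos: [0.5126, -0.1595, 0.011]
tool_rot: [0.003, -0.037, 0.999, -0.0]
contact_force: [10.1, 1.6, -10.7]
gripper_width: 0.339
grasp_force: 60.5
```

The tug held at 10 N for over 1 s. I'll relax into mid-pocket and set the weight down.

Call:
move_arm --pt "-0.2 0 0 0 0 0 -1" --pt "-0.3 0 0 0 0 0 -1" --pt "-0.3 0 0 0 0 0 -1" --pt "-0.3 0 0 0 0 0 -1" --pt "0 0 0.05 0 0 0 -1" --pt "0 0 0.05 0 0 0 -1" --pt "0 0 0 0 0 0 -1" --pt "0 0 0 0 0 0 -1"

```text
time: 17.82
tool_pos: [0.5219, -0.1589, 0.0102]
tool_rot: [0.001, -0.037, 0.999, -0.0]
contact_force: [0.7, 1.9, -1.1]
gripper_width: 0.339
grasp_force: 61.8
```

Call:
move_arm --pt "0 0 0.05 0 0 0 -1" --pt "0 0 0.05 0 0 0 -1" --pt "0 0 0 0 0 0 -1" --pt "0 0 0 0 0 0 -1"

```text
time: 18.15
tool_pos: [0.5219, -0.1589, 0.0101]
tool_rot: [0.0, -0.037, 0.999, -0.0]
contact_force: [-4.2, 3.2, 6.8]
gripper_width: 0.335
grasp_force: 62.9
```

Call:
move_arm --pt "0 0 -0.08 0 0 0 -1" --pt "0 0 0 0 0 0 -0.2" --pt "0 0 0 0 0 0 0.2" --pt "0 0 0 0 0 0 0.6" --pt "0 0 0 0 0 0 1" --pt "0 0 0 0 0 0 1" --pt "0 0 0 0 0 0 1" --pt "0 0 0 0 0 0 1" --pt "0 0 -1 0 0 0 1" --pt "0 0 -2 0 0 0 1" --pt "0 0 -3 0 0 0 1" --pt "0 0 -3 0 0 0 1" --pt "0 0 -3 0 0 0 1" --pt "0 0 0 0 0 0 1" --pt "0 0 0 0 0 0 1" --pt "0 0 0 0 0 0 1"

```text
time: 19.48
tool_pos: [0.5211, -0.1587, 0.1293]
tool_rot: [0.0, -0.037, 0.999, -0.0]
contact_force: [0.5, 0.4, 0.2]
gripper_width: 1.001
grasp_force: 0.0
```

Run:
```python
from h import *
b=grab('side','side5');s=manip.state();print(s['time'],s['tool_pos'],s['contact_force'],s['gripper_width'])
y=.0739;R=np.array([[np.cos(y),-np.sin(y)],[np.sin(y),np.cos(y)]]);o=np.array([.5786,-.1495])
h=cv2.cvtColor(b['img'],cv2.COLOR_BGR2HSV)[180:215,270:325].astype(int)
m=(h[...,1]>130)&(h[...,2]>90)&(h[...,0]<11);yy,xx=np.nonzero(m);print('gate',(xx+270).tolist(),(yy+180).tolist())
m=(h[...,1]>110)&(h[...,2]>110)&(h[...,0]>=12)&(h[...,0]<25);yy,xx=np.nonzero(m)
for u in sorted(set(xx)): print(u+270,(yy[xx==u]+180).tolist())
for ex in(.010,.0155,.02): print(ex,proj(b,[[*(o+R@[ex,-.005]),z] for z in(.014,.04)]).round(1).tolist())
```

```text
19.5333 [ 0.52049695 -0.15840348  0.12816232] [-0.27995722  0.71000435 -0.1487881 ] 1.0051883305779605
gate [292, 291, 292, 293, 294, 291, 292, 293, 294, 290, 291, 292, 293, 289, 290, 291, 292, 291, 292] [188, 189, 189, 189, 189, 190, 190, 190, 190, 191, 191, 191, 191, 192, 192, 192, 192, 193, 193]
270 [182, 183, 184, 185]
271 [180, 181, 182]
286 [184, 185, 186, 187, 188, 189, 190, 191, 192]
287 [183, 184, 185, 186, 187, 188, 189, 190, 191, 192]
288 [183, 184, 185, 191, 192]
289 [184, 185]
290 [184, 185, 186]
291 [185, 186, 187]
292 [185, 186, 187]
293 [186, 187, 188, 194, 195]
294 [186, 187, 188, 194, 195, 196]
295 [186, 187, 188, 194, 195, 196]
296 [187, 188, 189, 195, 196]
297 [187, 188, 189, 195, 196, 197]
298 [188, 189, 190, 195, 196, 197]
299 [188, 189, 190, 196, 197]
300 [188, 189, 190, 196, 197]
301 [189, 190, 191]
302 [189, 190, 191]
303 [200]
0.01 [[288.6, 192.4], [289.0, 184.8]]
0.0155 [[286.7, 191.6], [287.1, 184.0]]
0.02 [[285.1, 190.9], [285.5, 183.4]]
```

The eye bar is about 15 mm inside, its height matches the weight standing upright, the gate is shut and the gripper is clear.

```bash
python3 -c "
from plant import manip
print(manip.job_done())"
```

```text
the job is handed in; nothing more can be done
None
```

The anvil weight is clipped into the snap hook with the gate shut: it held a tug of about 10 N for over a second, and I released it standing on the cart top and handed the job in; no verdict came back.

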